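# Locate a stone seat on a bangle blank with the angle gauge

## Task

Swing the folding leg of the bangle stand right out until it clicks home, so that the stand cannot tip. Then pick up the angle gauge, rest the middle of its foot lightly on top of the hammered brass bangle blank, square across it, and rock it over until its swinging pointer settles on the red index. Finish still holding the gauge there, steady and pressing lightly on the blank, so that I can scribe the spot where it touches; leave the other things on the bench alone.

Things in the scene. Friction and masses are not known exactly. Their poses are not given: they have to be found in the camera images.
- leg (a joint): folding leg of the stand: angle (rad) about the upright pivot at its root. 0: folded back along the stand's side; it turns anticlockwise seen from above; 1.57: fully out against its stop, square to the mandrel. A sprung ball clicks over at about 1.41 and then presses the leg the rest of the way to the stop (seated above 1.5). Turning it takes under 3 N at the finger post. Starts anywhere from 0 to 0.5
- leg_hinge (a point): axis of the leg's upright pivot, 18 mm above the bench. It lies 34 mm from blank_center along +x of the stand's frame and 60 mm along -y
- leg_post (a point): upright round yellow finger post on the leg, 13 mm across, free from 23 mm to 75 mm above the bench; this point is on its axis 62 mm above the bench, 95 mm from the pivot axis. It stands 13 mm short of the leg's rubber foot. Nothing within reach of a gripper over it is higher than 107 mm
- blank_center (a point): centre of the bangle blank, on the axis of the level steel mandrel that carries it, 70 mm above the bench; its axes are the stand's: x runs along the mandrel to its free end (away from the robot), y to the left, z up. The blank is a yellow brass hammered band, 24 mm wide along x, its outside made of uneven flats 34.5 to 35.7 mm from the axis, the bare mandrel beside it at most 31 mm. The stand does not move
- gauge_foot (a point): centre of the flat underside of the angle gauge's foot; the gauge stands upright on the bench at the start. Axes: x out of the dial face, y along the foot, z up through the dial. The foot is 96 mm long (y), 28 mm thick (x), 14 mm high; above it a blue round housing 88 mm across and 24 mm thick with its centre 56 mm above the underside. Mass about 0.25 to 0.43 kg
- gauge_grip (a point): centre of the black grip block on top of the gauge, 108 mm above the underside of the foot; 30 mm thick along the gauge's x, 36 mm wide along its y, 26 mm high (its top 121 mm above the underside). The housing below it is thinner, so fingers can straddle it front and back, along the gauge's x. Held on the blank, a push of 2 or 3 N eases off in a second or two; 5 to 10 N lasts
- pointer (a joint): the black hanging pointer on the gauge's white dial, angle (rad) from the dial's zero tick at the bottom: 0 with the gauge upright; it always hangs plumb, so it reads how far the gauge leans. Positive when the top of the gauge leans to its own -y side (a turn about its +x). It swings freely and takes about a second to settle; ticks are 5 degrees apart
- index (a joint): the red index tab on the dial's black rim, set beforehand and left alone: its angle (rad) from the zero tick in the same sense as the pointer, 0.20 to 0.45. The pointer is on the index when the two angles agree; the tab is 4 mm wide on a radius of 36 mm
- pointer_tip (a point): tip of the pointer, on the dial face 33 mm from its centre; its z axis lies along the pointer
- index_mark (a point): the red index, on the dial face 36 mm from its centre; its z axis lies along that radius
- bowl_center (a point): small steel bowl, 72 mm across and 32 mm high, a bystander; point half-way up
- hammer: hammer lying on the bench, 220 mm long, a bystander; origin at its middle, x along the handle towards the head
- clamp_center (a point): wooden ring clamp with a brass band, lying, 120 mm long, a bystander; point half-way up, 16 mm above the bench
There are look-alikes about, which are no part of the job. Of the things that look like the part that bears leg, the largest one is meant. Of the things that look like the part that bears gauge_foot, the smaller one is meant.

How it is judged:
By the outcome, as a careful person would: the job done as asked, in the order asked, and still so for the second after the job is handed in, while the arm keeps its last pose, push and grip.
It also fails if it takes over 72 s, if anything falls off the work surface, if the arm or the gripper's body presses on something with over 40 N, if the wrist force passes 120 N, or if a joint passes its speed limit or range.

## Robot

A 6-joint arm with a two-finger parallel gripper is mounted at the origin on the work surface. World frame = base frame: x ahead of the robot, y to its left, z up, the work surface at z = 0. Lengths are in m, angles in rad, forces in N, time in s.
With the tool pointing down it reaches from about 0.275 to 0.85 m from the base axis. Payload 19 kg.
Tool frame: the origin (TCP) lies at the centre of the arm's flange, where the gripper is bolted on; the fingertips stand 173 mm ahead of it and the grasp point (between the pads) lies 155 mm ahead of it; x points along the fingers, y is the direction in which the jaws open and shut, and the axes are right-handed (so a half turn about x gives the same grasp; the last joint's range is limited). The gripper opens to 85 mm and grips with 20 to 120 N. Pads are 22 mm wide; open, the fingers measure 114 mm over their backs; the gripper's body (76 mm by 85 mm) begins 54 mm behind the grasp point. The pads swing forward as they close: fully open they stand 13 mm farther back than shut.
Start: joints at [-0.134, 0.15, 1.437, -0, 1.554, -0.134], TCP at [0.575, -0, 0.405] pointing down, gripper open.
Joint ranges: [-2.8, 2.8], [-0.68, 2.1], [0.12, 2.68], [-1.39, 4.53], [0.16, 2.79], [-2.81, 2.81]. Speed limits (rad/s): [1.89, 1.89, 2.22, 3.01, 3.01, 3.01].

## Interface

Orientations are given as a unit quaternion [x, y, z, w].
In Python, from rig import robot, eyes gives the robot as it stands.
- The arm moves only by the tool jog_arm, never from a script. Its argument "targets" is a list that holds one entry, the list of rows, each a list of 7 numbers: the turn, a rotation vector about the tool's x, y, z in units of 5 degrees (1.0 is 5 degrees), then the shift along the tool's x, y, z in units of 40 mm (1.0 is 40 mm), then the opening in per cent of the stroke, from 0 (shut) to 100 (fully open). In form: [[[ax, ay, az, x, y, z, claw], ...]]. A call has 1 to 5 rows; each row is the pose to reach, as a shift and turn from the pose measured when the call began, along the tool's axes at that moment; what a row does not reach only later rows make up. A row lasts 1/8 s, in which the tool goes at most 62.5 mm and 10.7 degrees, less where a joint would pass 70% of its speed; a pose out of reach is approached as far as the arm can. A call with a gripper value outside its range is refused whole. The fingers move at their own pace and stop on an object; the grip force is fixed at half the most. Time passes only in rows, so rows that repeat a pose let the fingers close. It gives the time, the measured TCP pose, the force and the opening at its end, in the units of the state.
- robot.get_state(): the state, without advancing time (a new reading comes with each control period).
- eyes.grab_frame(name): name is "scene" or "side" or "wrist"; returns a dict with "img" (480x640x3 uint8, red, green, blue), "fovy" (degrees; the focal length in pixels is half the picture's height over the tangent of half this angle, whatever the lens; pixels are square), "cx", "cy" (the principal point, pixels), "xyz" and "orientation" of the camera in the world; the wrist camera has in their place "T_tool_cam" (4x4, takes a point from camera to tool coordinates, whose origin is the TCP and whose axes are the tool frame's). Camera axes: x right, y down, z forward; pixel columns grow to the right and rows downward; lengths in m; the calibration is good to about 2 mm. A picture is of the moment at which its call begins: read the wrist's pose just before it. There is no depth.
- robot.close_job(): hands the job in, once; it reports no verdict.
The state is a dict: "clock": time; "joint_positions": joint angles; "qd": joint speeds; "joint_torque": joint torques, N m; "tcp_pos": TCP position; "orientation": TCP orientation; "ft_force": force on the tool from outside, world axes, zero at the start; "moment": the same for the moment, N m; "opening": finger opening in m.
Only numpy, scipy, OpenCV 4.12 (cv2) and the standard library are available. Lean on these libraries where they do the work, as an engineer would, in place of code of your own. Each camera call takes 0.05 s, during which the arm holds its last target. There are 200 camera calls.

## Working session

There is one attempt and no reset: what is moved stays moved. The work goes in short steps, Python scripts to look and compute and a tool call to move; the robot and the scene stay as the last step left them, time stands still between calls to the robot, and variables do not carry over. Pictures are saved under pics/ and viewed, about 8 in all and at most 12, crops included, and the job is handed in when it is done.

Besides the shell and the picture viewer there is one more tool, called after ">>>" as a command line: name --argument value ..., lists and objects as JSON in quotes. jog_arm: Moves the arm, as the interface text tells. Its arguments: {"type":"object","properties":{"targets":{"type":"array","items":{"type":"array","items":{"type":"array","items":{"type":"number"}}}}},"required":["targets"]}

```bash
mkdir -p pics; ls; cat > h.py <<'E'
import numpy as np, cv2
from scipy.spatial.transform import Rotation as R
from rig import robot, eyes
def cam(name):
    s=robot.get_state(); f=eyes.grab_frame(name)
    F=240/np.tan(np.radians(f["fovy"])/2)
    if name=="wrist":
        T=np.eye(4);T[:3,:3]=R.from_quat(s["orientation"]).as_matrix();T[:3,3]=s["tcp_pos"];T=T@np.array(f["T_tool_cam"])
        Rm,p=T[:3,:3],T[:3,3]
    else:
        o=np.array(f["orientation"]);Rm=R.from_quat(o).as_matrix() if o.size==4 else o.reshape(3,3);p=np.array(f["xyz"])
    return f["img"],dict(F=F,cx=f["cx"],cy=f["cy"],R=Rm.tolist(),p=p.tolist())
def ray(c,u,v):
    d=np.array(c["R"])@np.array([(u-c["cx"])/c["F"],(v-c["cy"])/c["F"],1]);return np.array(c["p"]),d
def onz(c,u,v,z):
    p,d=ray(c,u,v);return p+d*(z-p[2])/d[2]
def proj(c,P):
    q=(np.atleast_2d(P)-np.array(c["p"]))@np.array(c["R"]);return np.c_[c["cx"]+c["F"]*q[:,0]/q[:,2],c["cy"]+c["F"]*q[:,1]/q[:,2]]
def tri(obs):
    A=np.zeros((3,3));b=np.zeros(3)
    for c,u,v in obs:
        p,d=ray(c,u,v);d/=np.linalg.norm(d);M=np.eye(3)-np.outer(d,d);A+=M;b+=M@p
    return np.linalg.solve(A,b)
def save(name,tag,crop=None,k=1):
    import json
    im,c=cam(name);json.dump(c,open(f"pics/{tag}.json","w"))
    cv2.imwrite(f"pics/{tag}_raw.png",im[...,::-1])
    if crop: x0,y0,x1,y1=crop;im=im[y0:y1,x0:x1]
    cv2.imwrite(f"pics/{tag}.png",cv2.resize(im[...,::-1],None,fx=k,fy=k,interpolation=cv2.INTER_CUBIC));return c
def load(tag):
    import json;return json.load(open(f"pics/{tag}.json"))
E
python3 - <<'E'
from h import *
for n in ("scene","side"):
    c=save(n,n);print(n,c["F"],c["p"],np.round(c["R"],3).tolist())
E
```

```text
pics
scene 504.53296931260957 [1.5506012898278576, -0.24691217210953229, 0.7346057610628056] [[0.241, 0.521, -0.819], [0.971, -0.123, 0.207], [0.007, -0.844, -0.536]]
side 610.3638485925591 [0.42451650816551084, 1.2155110310427515, 0.8650175377996698] [[-0.992, -0.086, 0.097], [-0.128, 0.523, -0.843], [0.022, -0.848, -0.53]]
```

View pics/scene.png

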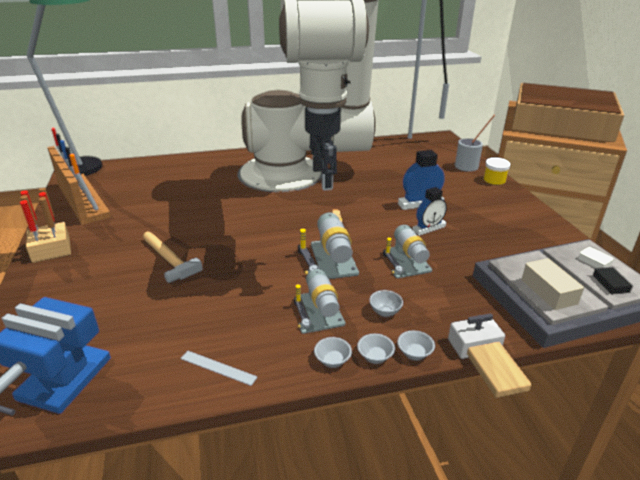

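View pics/side.png

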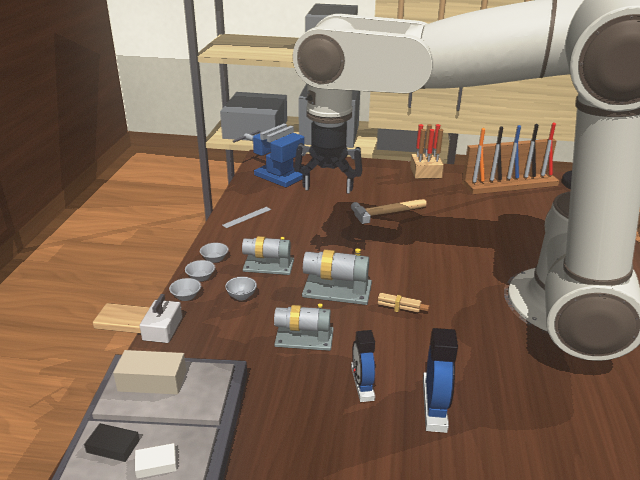

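The scene shows three stands, and the largest has its yellow band at about scene (338,233), side (327,264). The smaller gauge is at scene (432,210), side (364,365). Next I'll crop closer.

```bash
python3 - <<'E'
from h import *
a=cv2.imread("pics/scene_raw.png")[150:290,290:460];b=cv2.imread("pics/side_raw.png")[230:410,230:390]
a=cv2.resize(a,None,fx=2.35,fy=2.35,interpolation=3);b=cv2.resize(b,None,fx=2.5,fy=2.5,interpolation=3)
o=np.zeros((450,800,3),np.uint8);o[:a.shape[0],:a.shape[1]]=a;o[:450,400:800]=b
cv2.imwrite("pics/comp.png",o)
s,d=load("scene"),load("side")
print("blank",tri([(s,338,234),(d,327,264)]))
print("grip",tri([(s,434,194),(d,365,339)]))
E
```

```text
blank [0.56197271 0.04690556 0.08274855]
grip [0.45671811 0.33699879 0.11014877]
```

View pics/comp.png

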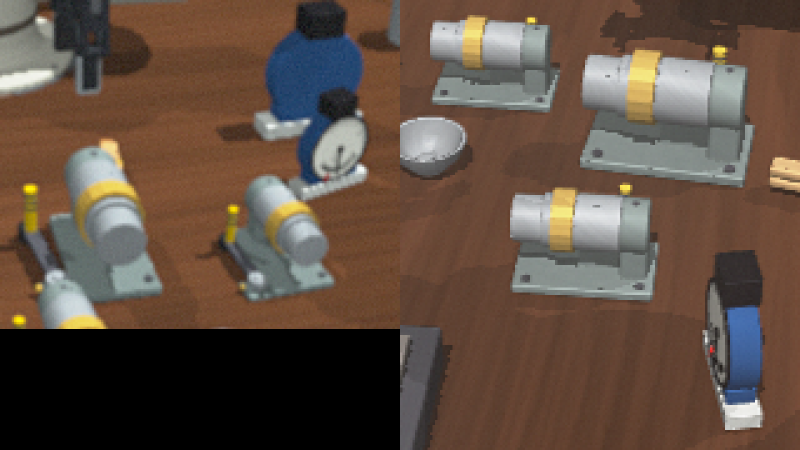

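```bash
python3 - <<'E'
from h import *
c=save("wrist","w0");s,d=load("scene"),load("side")
print("post",tri([(s,302.8,230),(d,358,250.5)]),onz(s,302.8,229,.075))
print(c["p"],np.round(c["R"],2).tolist(),c["F"]); st=robot.get_state();print(st["orientation"],R.from_quat(st["orientation"]).as_matrix().round(3).tolist())
E
```

```text
post [ 0.49996806 -0.03037462  0.07266898] [ 0.49612    -0.03057804  0.075     ]
[0.5745263819768125, 0.08140858599045735, 0.3735872650147152] [[1.0, 0.0, -0.0], [-0.0, -0.95, -0.32], [-0.0, 0.32, -0.95]] 414.24909162774736
[ 0.49979373  0.50026885 -0.50020895  0.49972824] [[-0.001, 1.0, -0.0], [0.0, -0.0, -1.0], [-1.0, -0.001, -0.0]]
```

View pics/w0.png

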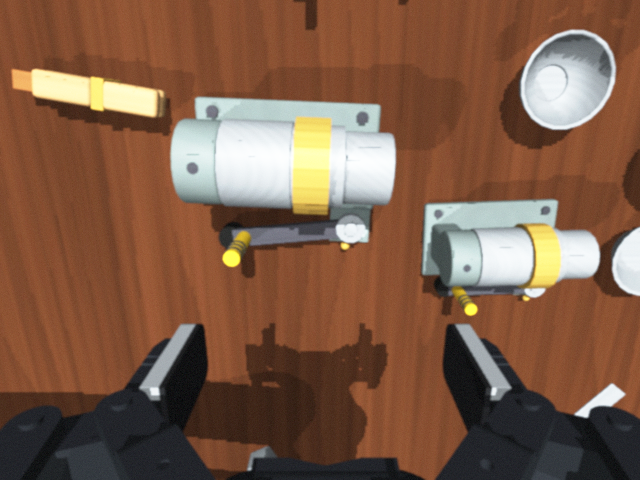

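```bash
python3 - <<'E'
from h import *
c=load("w0")
P1,P2=onz(c,197,97,.008),onz(c,381,104,.008);print("plate",P1,P2,"yaw",np.arctan2(*(P2-P1)[[1,0]]))
P1,P2=onz(c,212,111,.008),onz(c,363,118,.008);print("bolts yaw",np.arctan2(*(P2-P1)[[1,0]]))
po=onz(c,233,258,.075);print("post",po)
for z in (.02,.03,.035):
    h=onz(c,350,228,z);print("hinge",z,h,np.linalg.norm((po-h)[:2]),np.arctan2(*(h-po)[[1,0]]))
def un(u,v):
    p,d=ray(c,u,v);return p,d/np.linalg.norm(d)
p,d1=un(313.5,117);_,d2=un(311.5,214.5);d=d1+d2;print("blank",p+d*(.07-p[2])/d[2], "halfangle R", np.sin(np.arccos(d1@d2)/2)*np.linalg.norm((d*(.07-p[2])/d[2])))
# side-view band
E
```

```text
plate [0.46785774 0.08708638 0.008     ] [0.62121686 0.08154952 0.008     ] yaw -0.036088177117675854
bolts yaw -0.044381887313922
post [ 0.5036062  -0.03078688  0.075     ]
hinge 0.02 [ 0.59662587 -0.02295223  0.02      ] 0.09334901927210616 0.08402741822371022
hinge 0.03 [ 0.59600086 -0.02000074  0.03      ] 0.0930221101755019 0.1162138114455424
hinge 0.035 [ 0.59568836 -0.018525    0.035     ] 0.09289497405448285 0.13238357971914255
blank [0.56529807 0.038233   0.07      ] halfangle R 0.03466111843716025
```

Measured: blank centre (0.565, 0.038), yaw −0.04, post (0.504, −0.031), leg ≈0.12 rad. I'll cage the post between part-open fingers and lead it round the arc.

```bash
cat >> h.py <<'E'
R0=np.array([[0,1,0],[0,0,-1],[-1,0,0.]])
def row(pos,Rm):
    s=robot.get_state();Rc=R.from_quat(s["orientation"]).as_matrix()
    return np.round(np.r_[R.from_matrix(Rc.T@Rm).as_rotvec()/np.radians(5),Rc.T@(np.array(pos)-s["tcp_pos"])/.04],2).tolist()
def rz(a): return R.from_euler("z",a).as_matrix()
E
python3 - <<'E'
from h import *
print(row([.503,-.034,.30],rz(np.radians(-85))@R0))
E
```

```text
[17.0, 0.01, 0.01, 2.61, -1.8, 0.85]
```

>>> jog_arm --targets '[[[10,0,0,2,-1.8,0.85,33],[17,0,0,2.5,-1.8,0.85,33],[17,0,0,2.5,-1.8,0.85,33],[17,0,0,2.5,-1.8,0.85,33],[17,0,0,2.5,-1.8,0.85,33]]]'

```text
clock: 0.78
tcp_pos: [0.5027, -0.0341, 0.3041]
orientation: [-0.672, -0.218, 0.673, -0.218]
ft_force: [-0.1, -0.4, -0.6]
opening: 0.0283
```

```bash
python3 - <<'E'
from h import *
print(row([.503,-.034,.218],rz(np.radians(-85))@R0))
E
```

```text
[6.18, 0.01, 0.01, 2.15, 0.0, -0.01]
```

>>> jog_arm --targets '[[[6.2,0,0,0,0,0,33],[6.2,0,0,0,0,0,33],[6.2,0,0,0.7,0,0,33],[6.2,0,0,1.2,0,0,33],[6.2,0,0,1.2,0,0,33]]]'

```text
clock: 1.4
tcp_pos: [0.5023, -0.034, 0.2549]
orientation: [-0.705, -0.031, 0.708, -0.03]
ft_force: [-0.6, 0.6, -0.0]
opening: 0.0281
```

```bash
python3 - <<'E'
from h import *
print(row([.503,-.034,.218],rz(np.radians(-85))@R0))
save("wrist","w1")
E
```

```text
[-0.01, 0.04, 0.01, 0.92, 0.0, -0.02]
```

View pics/w1.png

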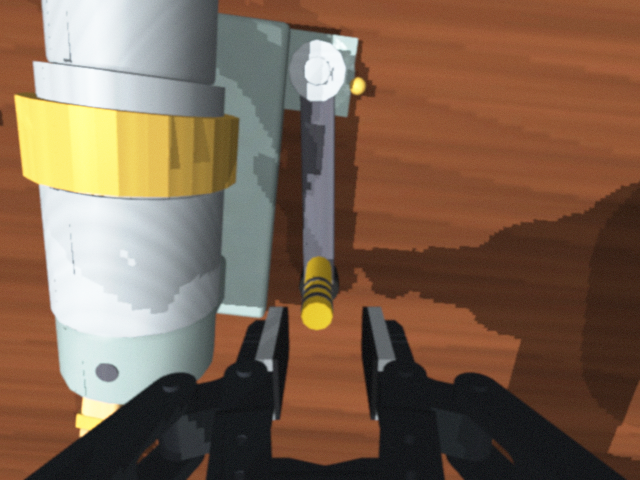

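The view is clear: the post top is at (317,317), between jaws centred near x=325, and the mandrel is clear of the left finger. I'll check the post position and work out the arc.

```bash
python3 - <<'E'
from h import *
c=load("w1")
po=onz(c,317,317,.075);h=onz(c,317,71,.03);print("post",po,"hinge",h,np.arctan2(*(po-h)[[1,0]])+np.pi,np.linalg.norm((po-h)[:2]))
H=np.array([.597,-.0225]); q0=np.arctan2(*(H-po[:2])[[1,0]]); print("leg",q0)
# arc rows relative to the pose at descent
R1=rz(np.radians(-85))@R0;p1=np.array([.503,-.034,.218])
for th in np.radians([20,35,50,65,80,91,93]):   # leg direction angle beyond -x
    P=np.r_[H-.095*np.array([np.cos(th),np.sin(th)]),.218]
    Rm=rz(th-np.pi/2)@R0
    print(np.degrees(th),np.round(P,4),np.round(np.r_[R.from_matrix(R1.T@Rm).as_rotvec()/np.radians(5),R1.T@(P-p1)/.04],2).tolist())
E
```

```text
post [ 0.50157484 -0.03139115  0.075     ] hinge [ 0.59622877 -0.02295727  0.03      ] 0.08886766300722915 0.0950289280580205
leg 0.09290587314975295
20.0 [ 0.5077 -0.055   0.218 ] [-3.0, 0.0, 0.0, 0.0, 0.53, -0.07]
35.0 [ 0.5192 -0.077   0.218 ] [-6.0, 0.0, 0.0, 0.0, 1.11, -0.31]
50.0 [ 0.5359 -0.0953  0.218 ] [-9.0, 0.0, 0.0, 0.0, 1.6, -0.69]
65.0 [ 0.5569 -0.1086  0.218 ] [-12.0, 0.0, 0.0, 0.0, 1.98, -1.18]
80.0 [ 0.5805 -0.1161  0.218 ] [-15.0, 0.0, 0.0, 0.0, 2.21, -1.75]
91.0 [ 0.5987 -0.1175  0.218 ] [-17.2, 0.0, 0.0, 0.0, 2.29, -2.2]
93.0 [ 0.602  -0.1174  0.218 ] [-17.6, 0.0, 0.0, 0.0, 2.29, -2.28]
```

>>> jog_arm --targets '[[[0,0,0,0.4,0,0,33],[0,0,0,0.92,0,0,33],[0,0,0,0.92,0,0,33]]]'

```text
clock: 1.82
tcp_pos: [0.5022, -0.034, 0.218]
orientation: [-0.705, -0.031, 0.708, -0.03]
ft_force: [0.7, -0.1, 0.2]
opening: 0.0282
```

>>> jog_arm --targets '[[[-1.8,0,0,0,0.29,-0.02,33],[-3.4,0,0,0,0.61,-0.09,33],[-5,0,0,0,0.92,-0.21,33],[-7,0,0,0,1.28,-0.42,33],[-9,0,0,0,1.6,-0.69,33]]]'

```text
clock: 2.45
tcp_pos: [0.5357, -0.0959, 0.2188]
orientation: [-0.639, -0.301, 0.641, -0.3]
ft_force: [0.4, 0.8, 0.1]
opening: 0.0282
```

```bash
python3 - <<'E'
from h import *
H=np.array([.597,-.0225])
for th in np.radians([58,66,74,83,91.5]):
    P=np.r_[H-.095*np.array([np.cos(th),np.sin(th)]),.218]
    print(np.degrees(th),row(P,rz(th-np.pi/2)@R0))
E
```

```text
58.00000000000001 [-1.54, 0.02, 0.03, 0.02, 0.33, -0.04]
66.0 [-3.14, 0.02, 0.03, 0.02, 0.65, -0.1]
74.0 [-4.74, 0.01, 0.04, 0.02, 0.96, -0.22]
83.0 [-6.54, 0.01, 0.04, 0.01, 1.29, -0.39]
91.5 [-8.24, 0.01, 0.04, 0.01, 1.57, -0.6]
```

>>> jog_arm --targets '[[[-1.5,0,0,0,0.33,-0.04,33],[-3.1,0,0,0,0.65,-0.1,33],[-4.7,0,0,0,0.96,-0.22,33],[-6.5,0,0,0,1.29,-0.39,33],[-8.2,0,0,0,1.57,-0.6,33]]]'

```text
clock: 3.08
tcp_pos: [0.5999, -0.1178, 0.2194]
orientation: [0.493, 0.507, -0.494, 0.506]
ft_force: [-0.7, 1.0, 0.5]
opening: 0.0279
```

>>> jog_arm --targets '[[[0,0,0,0,0.0,0,33],[0,0,0,0,0.0,0,33]]]'

```text
clock: 3.32
tcp_pos: [0.5997, -0.1178, 0.2198]
orientation: [0.493, 0.507, -0.495, 0.505]
ft_force: [0.5, 1.3, -0.4]
opening: 0.0281
```

```bash
python3 - <<'E'
from h import *
save("wrist","w2")
E
```

```text
(no output)
```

View pics/w2.png

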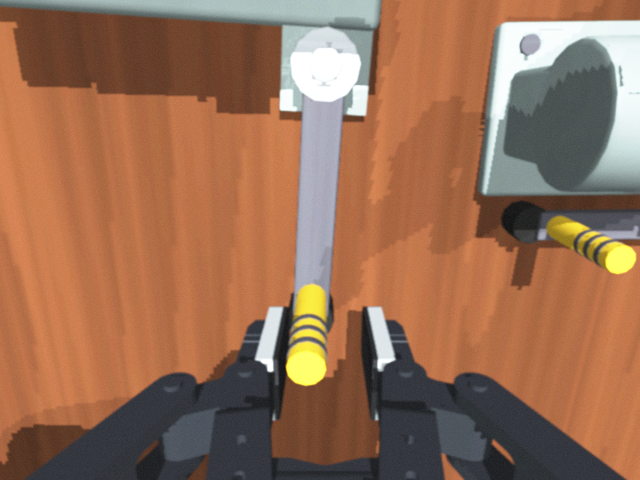

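The leg is out. Post top is at (306,368), near the trailing pad, and the hinge cap is at (325,65). I'll compute the angle.

```bash
python3 - <<'E'
from h import *
c=load("w2");po=onz(c,306,368,.075)[:2];H1=onz(c,325,65,.03)[:2];print(po,H1)
for H in (H1,np.array([.597,-.0225])):
    d=H-po;print(np.arctan2(d[1],d[0])+.04,np.linalg.norm(d))
a,b=onz(c,0,5,.008),onz(c,380,27,.008);print("plate yaw",np.arctan2(*(b-a)[[1,0]]))
print(R.from_matrix(np.array(c["R"])).as_euler("zyx"))
E
```

```text
[ 0.59284652 -0.11748354] [ 0.59667383 -0.02328519]
1.570188331547702 0.09427606717743306
1.5670957908742627 0.09507430781848453
plate yaw -0.02829123979885219
[-0.02317342  0.00578152  2.81697485]
```

>>> jog_arm --targets '[[[0,0,0,0,0.06,0,33],[0,0,0,0,0.06,0,33]]]'

```text
clock: 3.62
tcp_pos: [0.6016, -0.1177, 0.2198]
orientation: [0.493, 0.507, -0.495, 0.505]
ft_force: [-5.6, 0.2, 2.8]
opening: 0.0286
```

>>> jog_arm --targets '[[[0,0,0,0,-0.1,0,33],[0,0,0,-1,-0.1,0,33],[0,0,0,-3,-0.1,0,100],[0,0,0,-4,-0.1,0,100],[0,0,0,-4,-0.1,0,100]]]'

```text
clock: 4.25
tcp_pos: [0.5981, -0.1178, 0.3851]
orientation: [0.495, 0.504, -0.494, 0.507]
ft_force: [0.5, -0.2, -0.9]
opening: 0.0806
```

```bash
python3 - <<'E'
from h import *
s,d=load("scene"),load("side")
g=cv2.imread("pics/side_raw.png")[320:410,340:390];sc=cv2.imread("pics/scene_raw.png")[180:245,405:455]
o=np.zeros((540,800,3),np.uint8);a=cv2.resize(sc,None,fx=8,fy=8,interpolation=3);b=cv2.resize(g,None,fx=6,fy=6,interpolation=3)
o[:520,:400]=a;o[:540,400:700]=b;cv2.imwrite("pics/g.png",o)
print(row([.457,.30,.42],R0))
E
```

```text
[0.26, 0.03, -0.05, -0.91, -3.29, -10.52]
```

View pics/g.png

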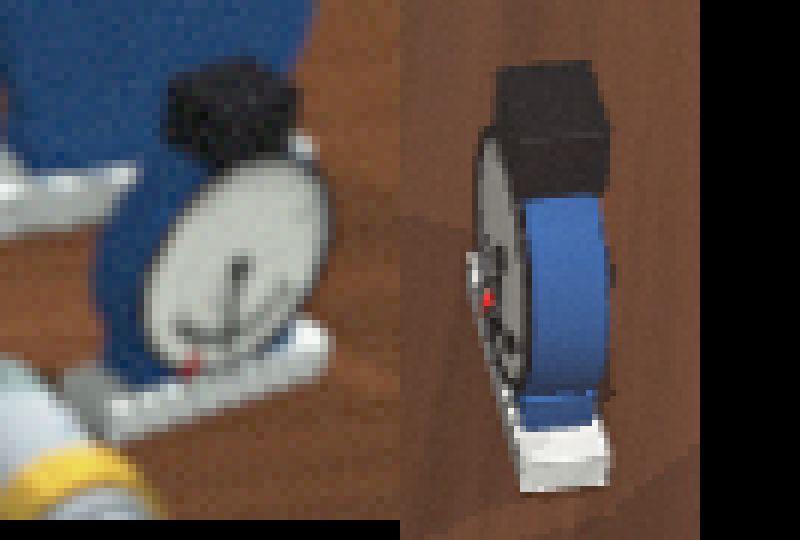

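The stop took 5.6 N, so the leg is home. The red index is on the −y side of the dial, which faces about +x. Next I go above the small gauge.

>>> jog_arm --targets '[[[0,0,0,-0.9,-1,-3,100],[0.26,0,0,-0.9,-2,-6,100],[0.26,0,0,-0.9,-3.3,-9,100],[0.26,0,0,-0.9,-3.3,-10.5,100],[0.26,0,0,-0.9,-3.3,-10.5,100]]]'

```text
clock: 4.88
tcp_pos: [0.4948, 0.1752, 0.4139]
orientation: [0.501, 0.498, -0.5, 0.501]
ft_force: [1.5, 0.0, 0.4]
opening: 0.0851
```

>>> jog_arm --targets '[[[0,0,0,0,0,-1,100],[0,0,0,0,0,-2.4,100],[0,0,0,0,0,-2.4,100]]]'

```text
clock: 5.25
tcp_pos: [0.4941, 0.274, 0.4127]
orientation: [0.5, 0.499, -0.499, 0.502]
ft_force: [0.6, -0.3, -0.7]
opening: 0.0849
```

```bash
python3 - <<'E'
from h import *
s=load("scene");a,b=onz(s,419.4,235,0),onz(s,446.2,226.9,0);print(a,b,np.linalg.norm(b-a),np.arctan2(*(b-a)[[1,0]]))
c=save("wrist","w3");print(robot.get_state()["tcp_pos"],proj(c,[.457,.337,.12]))
E
```

```text
[0.48020737 0.29834222 0.        ] [0.45763272 0.38904475 0.        ] 0.09346959244892537 1.8147268757997148
[0.49439596 0.27245022 0.4127826 ] [[263.62553817 134.63364505]]
```

View pics/w3.png

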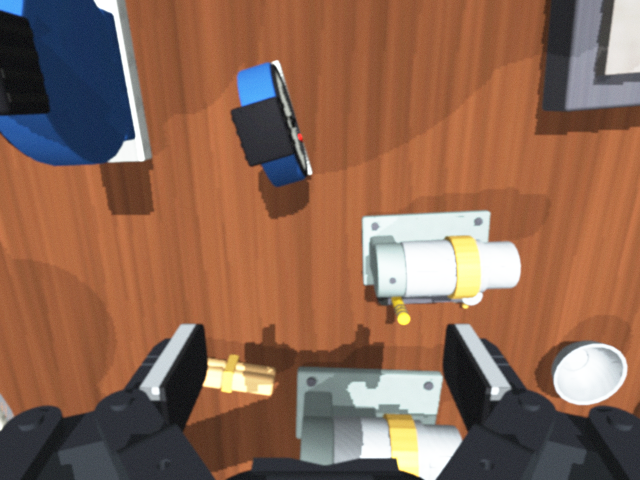

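Grip block is at about (264,132), corners (232,111), (277,97), (297,149), (250,165).

```bash
python3 - <<'E'
from h import *
c=load("w3");im=cv2.imread("pics/w3_raw.png")
m=(im.max(2)<70).astype(np.uint8);m[:, :215]=0;m[:,310:]=0;m[:85]=0;m[180:]=0
m=cv2.morphologyEx(m,cv2.MORPH_OPEN,np.ones((9,9),np.uint8))
n,l,s,ce=cv2.connectedComponentsWithStats(m);k=1+np.argmax(s[1:,4]);r=cv2.minAreaRect(np.argwhere(l==k)[:,::-1].astype(np.float32));print(r,s[k])
for uv in [(232,111),(277,97),(297,149),(250,165)]: print(onz(c,*uv,.121))
P=np.array([onz(c,*q,.121) for q in cv2.boxPoints(r)]);print(P,P.mean(0));
G=P.mean(0)
E
```

```text
((263.568115234375, 131.47982788085938), (59.55202102661133, 52.09470748901367), 73.49564361572266) [ 233  103   62   61 2851]
[0.43881278 0.35077862 0.121     ]
[0.46606416 0.35874306 0.121     ]
[0.47733667 0.3285062  0.121     ]
[0.44779516 0.31866901 0.121     ]
[[0.43772262 0.35115895 0.121     ]
 [0.46792094 0.35956787 0.121     ]
 [0.47729395 0.32630488 0.121     ]
 [0.44586755 0.3171587  0.121     ]] [0.45720126 0.3385476  0.121     ]
```

```bash
python3 - <<'E'
from h import *
for z in (.33,.26): print(row([.457,.339,z],rz(.265)@R0))
E
```

```text
[-3.03, 0.04, -0.03, 2.06, -0.94, -1.67]
[-3.03, 0.04, -0.03, 3.81, -0.94, -1.68]
```

>>> jog_arm --targets '[[[-1.5,0,0,1,-0.94,-1.67,100],[-3,0,0,2,-0.94,-1.67,100],[-3,0,0,2.2,-0.94,-1.68,100],[-3,0,0,3,-0.94,-1.68,100],[-3,0,0,3.4,-0.94,-1.68,100]]]'

```text
clock: 5.92
tcp_pos: [0.4578, 0.338, 0.2762]
orientation: [0.431, 0.559, -0.431, 0.562]
ft_force: [0.3, 0.3, 0.4]
opening: 0.0854
```

```bash
python3 - <<'E'
from h import *
print(row([.457,.339,.26],rz(.265)@R0))
E
```

```text
[-0.06, 0.04, -0.02, 0.41, -0.01, -0.03]
```

>>> jog_arm --targets '[[[0,0,0,0.4,0,-0.03,100],[0,0,0,0.4,0,-0.03,60],[0,0,0,0.4,0,-0.03,20],[0,0,0,0.4,0,-0.03,20],[0,0,0,0.4,0,-0.03,20]]]'

```text
clock: 6.55
tcp_pos: [0.4575, 0.3393, 0.2612]
orientation: [0.431, 0.559, -0.431, 0.562]
ft_force: [-1.6, -1.4, 5.4]
opening: 0.0296
```

>>> jog_arm --targets '[[[0,0,0,0,0,0,15],[0,0,0,0,0,0,0],[0,0,0,0,0,0,0],[0,0,0,0,0,0,0],[0,0,0,0,0,0,0]]]'

```text
clock: 7.18
tcp_pos: [0.4575, 0.3393, 0.2612]
orientation: [0.431, 0.559, -0.431, 0.562]
ft_force: [-1.6, -1.1, -0.7]
opening: 0.0291
```

>>> jog_arm --targets '[[[0,0,0,-0.5,0,0,0],[0,0,0,-1.5,0,0,0],[0,0,0,-3,0,0,0],[0,0,0,-4.5,0,0,0],[0,0,0,-4.5,0,0,0]]]'

```text
clock: 7.8
tcp_pos: [0.4568, 0.3398, 0.4459]
orientation: [0.434, 0.558, -0.429, 0.563]
ft_force: [-0.1, -0.6, -3.2]
opening: 0.0293
```

```bash
python3 - <<'E'
from h import *
print(robot.get_state()["ft_force"],row([.70,.06,.44],rz(-.2)@R0))
E
```

```text
[-0.0980558  -0.61971834 -3.21986718] [5.27, -0.01, -0.12, 0.2, 4.08, 8.32]
```

Lifted (−3.2 N, so about 0.33 kg). I'll present it to the scene camera to measure the index.

>>> jog_arm --targets '[[[1,0,0,0.2,0.8,1.5,0],[2,0,0,0.2,1.6,3,0],[3.2,0,0,0.2,2.5,5,0],[4.4,0,0,0.2,3.4,6.8,0],[5.3,0,-0.1,0.2,4.1,8.3,0]]]'

```text
clock: 8.43
tcp_pos: [0.6643, 0.1034, 0.4382]
orientation: [0.549, 0.446, -0.549, 0.446]
ft_force: [1.4, 1.0, -3.1]
opening: 0.0291
```

>>> jog_arm --targets '[[[0,0,0,0,0,0,0],[0,0,0,0,0,0,0],[0,0,0,0,0,0,0],[0,0,0,0,0,0,0],[0,0,0,0,0,0,0]]]'

```text
clock: 9.05
tcp_pos: [0.6639, 0.104, 0.4385]
orientation: [0.549, 0.446, -0.548, 0.446]
ft_force: [0.2, -0.3, -2.3]
opening: 0.029
```

>>> jog_arm --targets '[[[0,0,0,0,0,0,0],[0,0,0,0,0,0,0],[0,0,0,0,0,0,0],[0,0,0,0,0,0,0],[0,0,0,0,0,0,0]]]'

```text
clock: 9.68
tcp_pos: [0.6639, 0.104, 0.4385]
orientation: [0.549, 0.446, -0.548, 0.446]
ft_force: [0.1, -0.1, -1.9]
opening: 0.0297
```

```bash
cat >> h.py <<'E'
def dial(tag,n=12,off=(.2612-.056,.012,0)):
    """mean of n scene frames, dial face rectified: +-50mm at 6 px/mm, right=gauge y, up=gauge z"""
    acc=0
    for _ in range(n):
        im,c=cam("scene");acc=acc+im.astype(float)
    im=(acc/n).astype(np.uint8)
    s=robot.get_state();Rc=R.from_quat(s["orientation"]).as_matrix();t=np.array(s["tcp_pos"])
    # gauge axes in tool: x=tool y, y=-tool z, z=-tool x
    k=np.array([[-.05,.05],[.05,.05],[.05,-.05],[-.05,-.05]])
    W=np.array([t+Rc@np.array([off[0]-z,off[1],off[2]-y]) for y,z in k])
    Hm=cv2.getPerspectiveTransform(proj(c,W).astype(np.float32),np.float32([[0,0],[600,0],[600,600],[0,600]]))
    o=cv2.warpPerspective(im,Hm,(600,600),flags=cv2.INTER_CUBIC)
    cv2.imwrite(f"pics/{tag}.png",o[...,::-1]);np.save(f"pics/{tag}.npy",im);return o
E
python3 - <<'E'
from h import *
dial("d0");print(robot.get_state()["tcp_pos"],row([.70,.06,.44],rz(-.2)@R0))
E
```

```text
[0.66388598 0.10403141 0.43852859] [-0.06, -0.01, -0.0, -0.04, 1.11, 0.89]
```

View pics/d0.png

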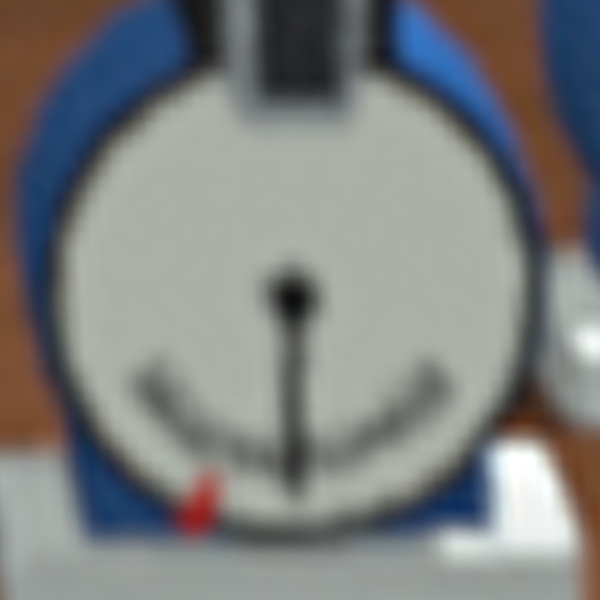

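Pointer hangs at (294,490) from the hub at (293,297), so it reads 0. The red tab runs (213,480) to (192,530), about 23.5°. Next I go over the blank.

```bash
cat >> h.py <<'E'
C=np.array([.565,.038,.07])
def on(th,r,L=.2612,psi=-.04):
    Rm=rz(psi)@R.from_euler("x",th).as_matrix()@R0
    return C-Rm[:,0]*(r+L),Rm
E
python3 - <<'E'
from h import *
o=cv2.imread("pics/d0.png").astype(int);m=(o[...,2]>o[...,1]+60)&(o[...,2]>o[...,0]+60);m[:420]=0;m[:,:120]=0;m[:,300:]=0
w=np.argwhere(m);print(w.mean(0),len(w),np.degrees(np.arctan2(293.5-w[:,1].mean(),w[:,0].mean()-297)))
print(row(*on(0,.055)),row(*on(0,.037)))
E
```

```text
[507.72013652 199.61518771] 1172 24.015012084999597
[-1.89, -0.01, -0.0, 1.31, -2.08, 2.12] [-1.89, -0.01, -0.0, 1.76, -2.08, 2.12]
```

>>> jog_arm --targets '[[[-1,0,0,0.4,-1,1,0],[-1.9,0,0,1,-2.1,2.1,0],[-1.9,0,0,1.3,-2.1,2.1,0],[-1.9,0,0,1.5,-2.1,2.1,0],[-1.9,0,0,1.6,-2.1,2.1,0]]]'

```text
clock: 10.9
tcp_pos: [0.5653, 0.0393, 0.3743]
orientation: [0.51, 0.49, -0.509, 0.49]
ft_force: [0.4, -0.6, -2.4]
opening: 0.0293
```

>>> jog_arm --targets '[[[0,0,0,0,0,0,0],[0,0,0,0,0,0,0],[0,0,0,0,0,0,0]]]'

```text
clock: 11.28
tcp_pos: [0.5655, 0.0395, 0.3745]
orientation: [0.51, 0.49, -0.509, 0.49]
ft_force: [0.4, 0.3, -2.4]
opening: 0.0292
```

```bash
python3 - <<'E'
from h import *
print(robot.get_state()["ft_force"]); [print(r,row(*on(0,r))) for r in (.036,.035,.034)]
E
```

```text
[ 0.35801494  0.32480774 -2.44075477]
0.036 [0.01, -0.01, -0.01, 0.18, -0.01, 0.04]
0.035 [0.01, -0.01, -0.01, 0.21, -0.01, 0.04]
0.034 [0.01, -0.01, -0.01, 0.23, -0.01, 0.04]
```

>>> jog_arm --targets '[[[0,0,0,0.1,0,0.04,0],[0,0,0,0.19,0,0.04,0],[0,0,0,0.22,0,0.04,0],[0,0,0,0.22,0,0.04,0]]]'

```text
clock: 11.78
tcp_pos: [0.5654, 0.0378, 0.3665]
orientation: [0.51, 0.49, -0.509, 0.49]
ft_force: [-2.3, -0.1, 7.5]
opening: 0.0288
```

Touched: about 10 N at r≈35.5 mm. I'll ease off a little and rock about the blank's axis.

```bash
python3 - <<'E'
from h import *
for t in (5,10,15,20,23.7): print(t,row(*on(np.radians(t),.0363)))
E
```

```text
5 [0.01, 0.99, -0.02, 0.0, -0.01, 0.64]
10 [0.01, 1.99, -0.02, 0.09, -0.01, 1.29]
15 [0.01, 2.99, -0.02, 0.23, -0.01, 1.92]
20 [0.01, 3.99, -0.02, 0.42, -0.01, 2.54]
23.7 [0.02, 4.73, -0.02, 0.6, -0.01, 2.99]
```

>>> jog_arm --targets '[[[0,1,0,0,0,0.64,0],[0,2,0,0.09,0,1.29,0],[0,3,0,0.23,0,1.92,0],[0,4,0,0.42,0,2.54,0],[0,4.75,0,0.6,0,2.99,0]]]'

```text
clock: 12.4
tcp_pos: [0.5606, -0.0829, 0.3419]
orientation: [0.605, 0.58, -0.393, 0.378]
ft_force: [-0.5, 0.0, -2.7]
opening: 0.0293
```

```bash
python3 - <<'E'
from h import *
s=robot.get_state();p,Rm=on(np.radians(23.7),.036);print(s["ft_force"],np.array(s["ft_force"])@-Rm[:,0],s["moment"]); [print(r,row(*on(np.radians(23.7),r))) for r in (.0363,.0355,.035)]
E
```

```text
[-0.50931107  0.03263428 -2.70591924] -2.482629339440215 [-0.35725598 -0.04163631  0.0091881 ]
0.0363 [0.01, -0.05, -0.02, 0.0, -0.01, -0.04]
0.0355 [0.01, -0.05, -0.02, 0.02, -0.01, -0.04]
0.035 [0.01, -0.05, -0.02, 0.04, -0.01, -0.04]
```

>>> jog_arm --targets '[[[0,0,0,0.02,0,-0.04,0],[0,0,0,0.03,0,-0.04,0],[0,0,0,0.03,0,-0.04,0]]]'

```text
clock: 12.78
tcp_pos: [0.5607, -0.0801, 0.3419]
orientation: [0.605, 0.58, -0.392, 0.379]
ft_force: [0.7, -0.0, -2.8]
opening: 0.0294
```

>>> jog_arm --targets '[[[0,0,0,0.02,0,0,0],[0,0,0,0.03,0,0,0],[0,0,0,0.03,0,0,0]]]'

```text
clock: 13.15
tcp_pos: [0.5608, -0.0795, 0.3415]
orientation: [0.604, 0.58, -0.392, 0.379]
ft_force: [-1.8, -2.8, 5.5]
opening: 0.0291
```

```bash
python3 - <<'E'
from h import *
s=robot.get_state();p,Rm=on(np.radians(23.7),.0355);print(np.array(s["ft_force"])@-Rm[:,0],row(p,Rm)); 
E
```

```text
6.225976232222155 [0.03, -0.03, -0.03, -0.02, -0.01, 0.04]
```

>>> jog_arm --targets '[[[0,0,0,0,0,0,0],[0,0,0,0,0,0,0],[0,0,0,0,0,0,0],[0,0,0,0,0,0,0],[0,0,0,0,0,0,0]]]'

```text
clock: 13.78
tcp_pos: [0.5608, -0.0795, 0.3415]
orientation: [0.605, 0.58, -0.392, 0.379]
ft_force: [-0.2, -1.0, 2.6]
opening: 0.0289
```

>>> jog_arm --targets '[[[0,0,0,0,0,0,0],[0,0,0,0,0,0,0],[0,0,0,0,0,0,0],[0,0,0,0,0,0,0],[0,0,0,0,0,0,0]]]'

```text
clock: 14.4
tcp_pos: [0.5608, -0.0795, 0.3415]
orientation: [0.605, 0.58, -0.392, 0.379]
ft_force: [-1.3, -0.7, 1.2]
opening: 0.0291
```

```bash
python3 - <<'E'
from h import *
dial("d1",16)
s=robot.get_state();p,Rm=on(np.radians(23.7),.0355);print(np.array(s["ft_force"])@-Rm[:,0],row(p,Rm),s["moment"])
im=np.load("pics/d1.npy")[...,::-1];x,y=proj(load("scene"),C)[0].astype(int)
sc=cv2.resize(im[y-75:y+45,x-60:x+60],None,fx=5,fy=5,interpolation=3)
d=cv2.resize(cv2.imread("pics/d1.png"),(400,400))
o=np.zeros((600,800,3),np.uint8);o[:400,:400]=d;o[:,400:]=sc[:,100:500];cv2.imwrite("pics/d1c.png",o)
E
```

```text
1.5882546266204203 [0.03, -0.03, -0.03, -0.02, -0.01, 0.04] [-0.19393165  0.14600673  0.06892224]
```

View pics/d1c.png

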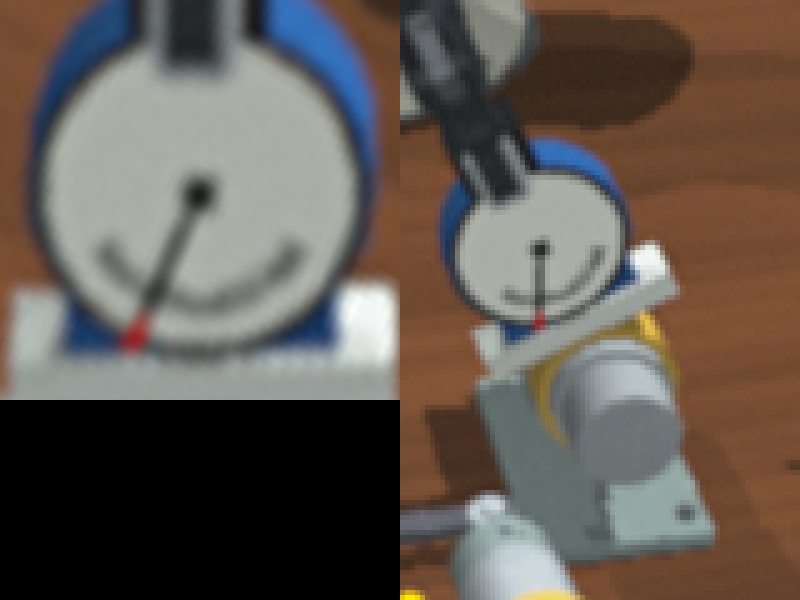

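The dial (left) shows the pointer lying on the red tab, and the foot sits square across the blank. The force has eased, so I'll check angles numerically and press a little more.

>>> jog_arm --targets '[[[0,0,0,0.015,0,0,0],[0,0,0,0.02,0,0,0],[0,0,0,0.02,0,0,0],[0,0,0,0.02,0,0,0]]]'

```text
clock: 15.7
tcp_pos: [0.5608, -0.0793, 0.3415]
orientation: [0.605, 0.58, -0.392, 0.38]
ft_force: [-3.5, -3.9, 10.8]
opening: 0.029
```

```bash
cat > ang.py <<'E'
from h import *
def ang(tag):
    o=cv2.imread(f"pics/{tag}.png").astype(int)
    m=(o[...,2]>o[...,1]+60)&(o[...,2]>o[...,0]+60);m[:420]=0;m[:,:120]=0;m[:,330:]=0
    r=np.argwhere(m).mean(0)[::-1]
    g=o.sum(2);hm=(g<200);hm[:250]=0;hm[340:]=0;hm[:,250:][:,100:]=0;hm[:,:250]=0;h=np.argwhere(hm).mean(0)[::-1]
    best=[]   # dark profile along arcs
    A=np.radians(np.arange(-15,45,.25))
    for rad in range(50,125,3):
        u=h[0]-rad*np.sin(A);v=h[1]+rad*np.cos(A)
        q=cv2.remap(g.astype(np.float32),u[None].astype(np.float32),v[None].astype(np.float32),1)[0]
        w=np.clip(np.median(q)-q-60,0,None);best.append((w*A).sum()/max(w.sum(),1e-6))
    print(tag,"hub",h,"red",r,"pointer",np.degrees(np.median(best)),"index",np.degrees(np.arctan2(h[0]-r[0],r[1]-h[1])))
E
python3 - <<'E'
from ang import *
ang("d0");ang("d1")
s=robot.get_state();p,Rm=on(np.radians(23.7),.0355);print(s["ft_force"],np.array(s["ft_force"])@-Rm[:,0],row(p,Rm))
E
```

```text
d0 hub [292.81931166 300.95697897] red [199.61518771 507.72013652] pointer 0.3643643714739596 index 24.2647675123813
d1 hub [297.66238318 293.55490654] red [204.07714017 503.25305738] pointer 25.140309094774192 index 24.050513684310445
[-3.47802933 -3.92846948 10.79675472] 11.519865477654598 [0.03, -0.02, -0.04, -0.02, -0.01, 0.04]
```

>>> jog_arm --targets '[[[0,0,0,0,0,0,0],[0,0,0,0,0,0,0],[0,0,0,0,0,0,0],[0,0,0,0,0,0,0],[0,0,0,0,0,0,0]]]'

```text
clock: 16.32
tcp_pos: [0.5608, -0.0794, 0.3415]
orientation: [0.605, 0.58, -0.392, 0.38]
ft_force: [-1.8, -2.7, 4.8]
opening: 0.029
```

>>> jog_arm --targets '[[[0,0,0,0,0,0,0],[0,0,0,0,0,0,0],[0,0,0,0,0,0,0],[0,0,0,0,0,0,0],[0,0,0,0,0,0,0]]]'

```text
clock: 16.95
tcp_pos: [0.5608, -0.0794, 0.3415]
orientation: [0.605, 0.58, -0.392, 0.38]
ft_force: [-1.9, -1.6, 3.2]
opening: 0.0295
```

```bash
python3 - <<'E'
from ang import *
dial("d2",12);ang("d2")
im=np.load("pics/d2.npy")[...,::-1];cv2.imwrite("pics/fin.png",cv2.resize(im[130:370,180:500],None,fx=2.5,fy=2.5,interpolation=3))
for _ in range(3):
    print(np.array(robot.get_state()["ft_force"])@-on(np.radians(23.7),.03)[1][:,0]);cam("side")
E
```

```text
d2 hub [296.43933054 294.7458159 ] red [205.23755102 500.42285714] pointer 24.86406908397749 index 23.913564331499266
3.6894483616647133
3.698571631031171
4.473746104317476
```

View pics/fin.png

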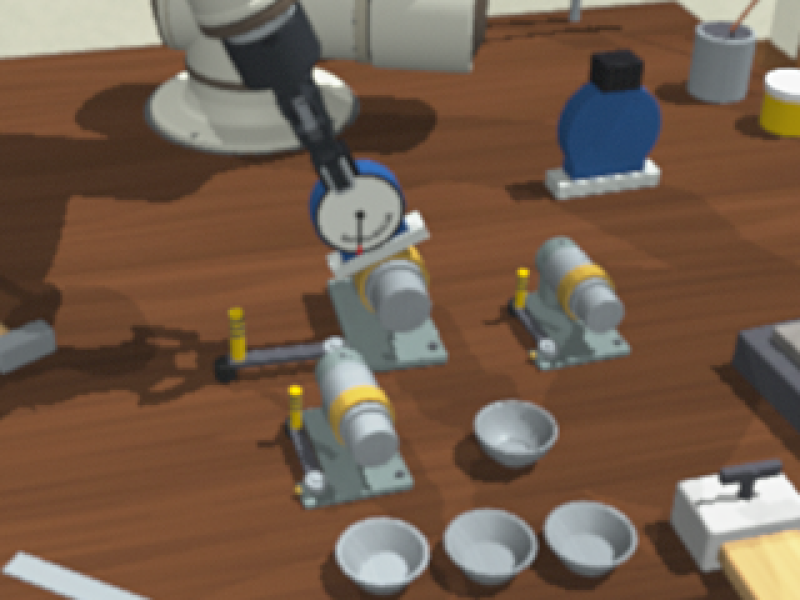

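The leg is square out, the pointer is on the red, and the push holds at about 6 N net of the gauge's weight. Nothing else has moved, so I'm handing in.

```bash
python3 -c "
from rig import robot
print(robot.close_job())"
```

```text
the job is handed in; nothing more can be done
None
```

The stand's leg is out at its stop, and I handed in still holding the gauge on the blank with its pointer on the red index. It took about 18 s on the robot's clock.

- **Leg:** I led the finger post round its arc between part-open fingers. The camera then put the leg at 1.57 rad, and a small extra nudge met the stop at 5.6 N. It is still square out in the last picture.
- **Gauge:** I gripped the smaller one by its block, front and back, and touched it upright on top of the blank. I rocked it about the blank's axis with the foot lifted just clear, then pressed it back on. The middle of the foot should be within about 2 mm of the contact, by arm and camera calibration; I did not measure that directly.
- **Pointer:** at the last check it read 24.9° against 23.9° for the index. The tab itself spans about 6°, and the same measurement read 0.4° high with the gauge upright.
- **Push:** it first peaked at about 14 N, above the 5 to 10 N you advised, then eased. The last readings were about 6 N net of the gauge's weight.
- **Other things:** nothing else on the bench looked disturbed in the last picture. It did not show the clamp or all of the hammer.

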